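# Set the grinding pressure of a hand mill

## Task

The hand mill was opened for brushing out, so its two grinding plates stand apart. Loosen the wing screw on the sliding collar about a quarter turn, slide the collar along the shaft towards the fixed plate until the plates meet and the spring presses them together with about 10 N (never more than 20 N), and hold it there while you tighten the wing screw again, so that the pressure stays. Do not drag the collar while its screw is tight, and leave the things round the mill where they stand.

Things in the scene. Friction and masses are not known exactly. Their poses are not given: they have to be found in the camera images.
- mill: Hand mill, hopper and crank off, bolted to a wooden board 150 x 350 x 18 mm that is fixed to the table. Origin on the table, z up; its y axis runs along the steel shaft (16 mm thick, axis 88 mm above the table, over the origin) towards the fixed grinding head. At the other end the shaft runs in a bearing at y = -105 mm, 38 mm across.
- feed_cup (a point): Middle of the rim of the feed cup (52 mm across, 151 mm above the table) on the dark iron grinding head (92 mm across), at the mill's y = +153 mm; the head begins at y = +117 mm. Before it stands the fixed plate, 76 mm across; it is shimmed, so its face lies anywhere from y = +94 to +110 mm: where the plates meet has to be felt.
- collar (a joint): Position of the dark knurled collar (36 mm across, 30 mm long) along the mill's y axis in m, its middle at y = value; grows towards the fixed plate. With its screw loose it slides with about 1.5 N of drag. Starts between -0.020 and +0.010. It carries the running plate through a coil spring.
- wing (a joint): Angle of the wing screw on top of the collar, rad: 0 as found, tight; grows as it is loosened, anticlockwise from above. Its grip on the shaft fades up to 0.8, where the collar is free; turned back it grips again, about 50 N at 0; it stops at -0.25. Turning it takes 0.1 to 0.15 N m. It is tight below 0.15.
- wing_grip (a point): Middle of the screw's wings, on its upright axis over the collar, 136 mm above the table. The wings are one upright steel blade 8 mm thick, 40 mm wide, reaching 11 mm above and below this point; the collar's boss (19 mm across) ends 24 mm below it, with an 8 mm neck between. The point turns with the screw: y along the blade, x across it, z up. At 0 the blade lies along the shaft.
- crank: Loose bystander: the mill's crank, flat iron arm 125 mm long with an upright wooden handle, 72 mm high.
- cork: Loose bystander: a cork, 30 mm, on the front edge of the mill's board.
- jar_lid: Loose bystander: zinc jar lid, 63 mm across.
- spice_tin: Loose bystander: small tin with a paper label, 49 mm across, 72 mm high.
- tin_cup: Loose bystander: tin cup, 68 mm across, 62 mm high.
- biscuit_cutter: Loose bystander: round biscuit cutter with a bow, 56 mm across, 50 mm high.
- jar_ring_0: Loose bystander: flat red rubber jar ring, 65 mm across, 4 mm thick.
- spring_seat (a point): Point on the shaft's axis at the collar's end, 15 mm in +y from its middle, where the spring (44 mm long) begins. At its other end it carries the running plate (76 mm across, 9 mm thick; burr_c0 in the rules); unpressed, its grinding face is 57 mm in +y from this point. Once that plate meets the fixed one the spring is squeezed: 2 N plus 3 N per mm, solid at 14 mm.

How it is judged (in metres and radians):
On the way, in this order (a step that is already met when the one before it is completed fails the run):
1. the wing screw is loosened while the plates stand apart (value of joint wing above 0.5 rad and contact force between burr_c0 and anything else below 0.5 N), for 0.1 s.
2. the plates meet and the spring presses them together with more than 6 N (contact force between burr_c0 and anything else above 6 N), for 0.2 s.
At the end, for the whole second after the job is handed in: The wing screw is tight again (joint below 0.15 rad) and the collar rests on the shaft so that the plates stay pressed together by the spring with 6 to 15 N (value of joint wing below 0.15 rad and contact force between burr_c0 and anything else between 6 and 15 N and velocity of joint collar between -0.003 and 0.003 m/s); the robot touches nothing.
It fails at once if the plates are pressed together with more than 20 N (contact force between burr_c0 and anything else above 20 N).
It fails at once if the collar is dragged along the shaft while its screw is tight (value of joint wing below 0.2 rad and (velocity of joint collar above 0.02 m/s or velocity of joint collar below -0.02 m/s)).
It fails at once if a bystander is moved more than 30 mm (distance of any of crank, cork, jar_lid, spice_tin, tin_cup, biscuit_cutter, jar_ring_0 from where it was at the start of the episode above 0.03 m).
It also fails if it takes over 48 s, if anything falls off the work surface, if the arm or the gripper's body presses on something with over 40 N, if the wrist force passes 120 N, or if a joint passes its speed limit or range.

## Robot

A 6-joint arm with a two-finger parallel gripper is mounted at the origin on a cart in front of the work surface, level with it; the furniture and walls round the work are solid. World frame = base frame: x ahead of the robot, y to its left, z up, the work surface at z = 0. Lengths are in mm, angles in rad, forces in N, time in s.
With the tool pointing down it reaches from about 350 to 975 mm from the base axis. Payload 7.1 kg.
Tool frame: the origin (TCP) lies on the front face of the gripper's body, between the roots of the fingers; the fingertips stand 80 mm ahead of it and the grasp point (between the pads) lies 61 mm ahead of it; z points along the fingers, y is the line along which they close (so a half turn about z gives the same grasp; the last joint's range is limited). The gripper opens to 88 mm and grips with 3 to 60 N. Pads are 20 mm wide; open, the fingers measure 115 mm over their backs; the gripper's body (75 mm by 178 mm) begins 61 mm behind the grasp point.
Start: joints at [1.117, 0.423, 1.63, -0, 1.089, -0.019], TCP at [263.236, 566.844, 302.675] pointing down, gripper open.
Joint ranges: [-3, 3], [-0.9, 2.11], [0.09, 2.58], [-1.31, 4.45], [0.11, 2.69], [-2.54, 2.54]. Speed limits (rad/s): [2.39, 2.39, 3.01, 3.14, 3.14, 3.14].

## Interface

Orientations are given as a rotation vector (axis times angle).
In Python, from workcell import readout, vision, close_job gives the robot as it stands.
- The arm moves only by the tool servo_tool, never from a script. Its argument "plan" is a list that holds one entry, the list of rows, each a list of 7 numbers: the gripper command: -1 is fully open, 1 is shut, values between are in proportion, then the shift along the world's x, y, z in units of 40 mm (1.0 is 40 mm), then the turn, a rotation vector about the world's x, y, z in units of 5 degrees (1.0 is 5 degrees). A call has 1 to 5 rows; each row shifts and turns the commanded pose from where the row before left it; what a row does not reach is not made up. A row lasts 1/12 s, in which the tool goes at most 41.7 mm and 7.16 degrees, less where a joint would pass 70% of its speed; a pose out of reach is approached as far as the arm can. A call is refused whole if a number of a shift passes 1 or a number of a turn 1, either way. A call with a gripper value outside its range is refused whole. The fingers move at their own pace and stop on an object; the grip force is fixed at half the most. Time passes only in rows, so rows that do not move let the fingers close. It gives the time, the measured TCP pose, the force, the opening and the grip force at its end, in the units of the state.
- readout.get_obs(): the state, without advancing time (a new reading comes with each control period).
- vision.get_image(name): name is "side" or "top" or "wrist"; returns the picture (384x512x3 uint8, red, green, blue); there is no depth.
- vision.camera_params(name): a dict with "fx", "fy", "cx", "cy" (pixels), "rvec" (rotation vector, rad) and "tvec" (3), from world to camera coordinates, as OpenCV has them; the wrist camera has in their place "hand_eye" (4x4, takes a point from camera to tool coordinates, whose origin is the TCP and whose axes are the flange's). Camera axes: x right, y down, z forward; pixel columns grow to the right and rows downward; lengths in mm; the calibration is good to about 2 mm. A picture is of the moment at which its call begins: read the wrist's pose just before it. camera_params takes no time and is no camera call.
- close_job(): hands the job in; it is judged then, once.
The state is a dict: "t": time; "qpos": joint angles; "qvel": joint speeds; "joint_torque": joint torques, N m; "ee_pos": TCP position; "orientation": TCP orientation; "ft_force": force on the tool from outside, world axes, zero at the start; "moment": the same for the moment, N m; "width": finger opening in mm; "grasp_force": force on a finger pad.
Only numpy, scipy, OpenCV 4.12 (cv2) and the standard library are available. Lean on these libraries where they do the work, as an engineer would, in place of code of your own. Each camera call takes 0.05 s, during which the arm holds its last target. There are 200 camera calls.

## Working session

There is one attempt and no reset: what is moved stays moved. The work goes in short steps, Python scripts to look and compute and a tool call to move; the robot and the scene stay as the last step left them, time stands still between calls to the robot, and variables do not carry over. Pictures are saved under pics/ and viewed, at most 10 in all, crops included, and the job is handed in when it is done.

Besides the shell and the picture viewer there is one more tool, called by a JSON object that holds its "method" and its "body". servo_tool: Moves the arm, as the interface text tells. Its arguments: {"type":"object","properties":{"plan":{"type":"array"}},"required":["plan"]}

```bash
mkdir -p pics; cat > h.py <<'E'
import numpy as np, cv2, json
from workcell import readout, vision
from scipy.spatial.transform import Rotation as R
def cam(n, obs=None):
    p=vision.camera_params(n); K=np.array([[p['fx'],0,p['cx']],[0,p['fy'],p['cy']],[0,0,1.]])
    if 'hand_eye' in p:
        o=obs or readout.get_obs(); T=np.eye(4); T[:3,:3]=R.from_rotvec(o['orientation']).as_matrix(); T[:3,3]=o['ee_pos']
        C=T@np.array(p['hand_eye']); return K,C[:3,:3],C[:3,3]
    Rm=R.from_rotvec(np.ravel(p['rvec'])).as_matrix(); return K,Rm.T,-Rm.T@np.ravel(p['tvec'])
def ray(c,u,v):
    K,Rc,o=c; d=Rc@np.linalg.solve(K,[u,v,1.]); return o,d/np.linalg.norm(d)
def onz(c,u,v,z):
    o,d=ray(c,u,v); return o+d*(z-o[2])/d[2]
def proj(c,P):
    K,Rc,o=c; q=K@(Rc.T@(np.asarray(P,float)-o)); return q[:2]/q[2]
def tri(rs):
    A=sum(np.eye(3)-np.outer(d,d) for o,d in rs); b=sum((np.eye(3)-np.outer(d,d))@o for o,d in rs); return np.linalg.solve(A,b)
def snap(n,f):
    o=readout.get_obs(); im=vision.get_image(n); cv2.imwrite(f'pics/{f}.png',im[:,:,::-1]); return im,cam(n,o)
E
python3 - <<'E'
from h import *
for n in ['top','side','wrist']:
    im,c=snap(n,n+'0'); print(n,c[2].round(),c[0][0,0])
a=[cv2.imread(f'pics/{n}0.png') for n in ['top','side']]
cv2.imwrite('pics/top1.png',cv2.resize(a[0],(800,600)));cv2.imwrite('pics/side1.png',cv2.resize(a[1],(800,600)))
print(readout.get_obs())
E
```

```text
top [ 471.   75. 1197.] 365.90265565814303
side [-808.  -86. 1526.] 496.4309675683994
wrist [191. 601. 384.] 270.4799500390282
{'t': 0.15, 'qpos': array([ 1.11698432e+00,  4.23708544e-01,  1.63050805e+00,  5.18026089e-06,
        1.08859823e+00, -1.90062839e-02]), 'qvel': array([-0.00023652, -0.00182655, -0.00228434,  0.00138844,  0.00178121,
       -0.00015447]), 'joint_torque': array([ 1.85037729e-04, -5.44990647e+01, -2.73919022e+01,  6.44525746e-02,
        2.05640425e-02, -5.57218732e-05]), 'ee_pos': array([263.10180155, 566.54936929, 302.05572045]), 'orientation': array([-6.77564650e-01, -3.06735726e+00,  1.86452830e-03]), 'ft_force': array([-0.11575008, -0.4347738 ,  0.00995663]), 'moment': array([-0.07391404,  0.00802747,  0.04207598]), 'grasp_force': 0.0, 'width': 87.83063930455856}
```

View pics/top1.png

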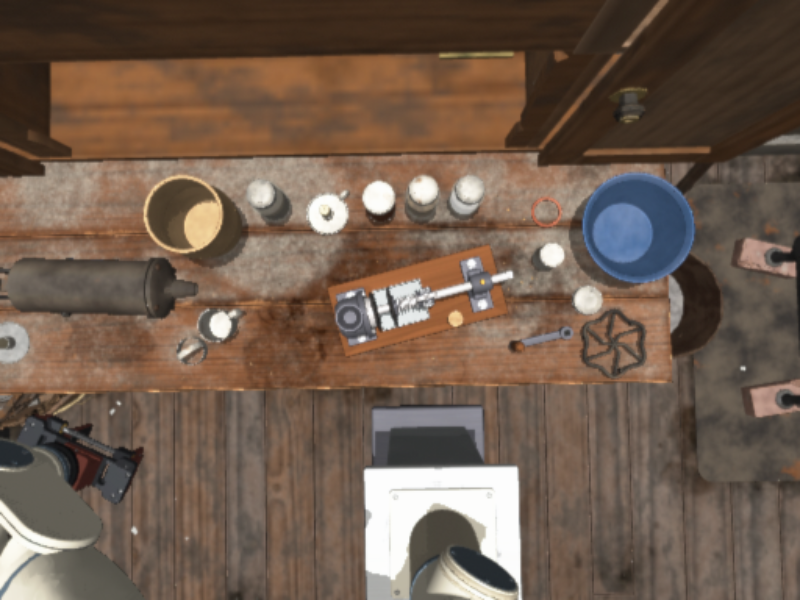

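View pics/side1.png

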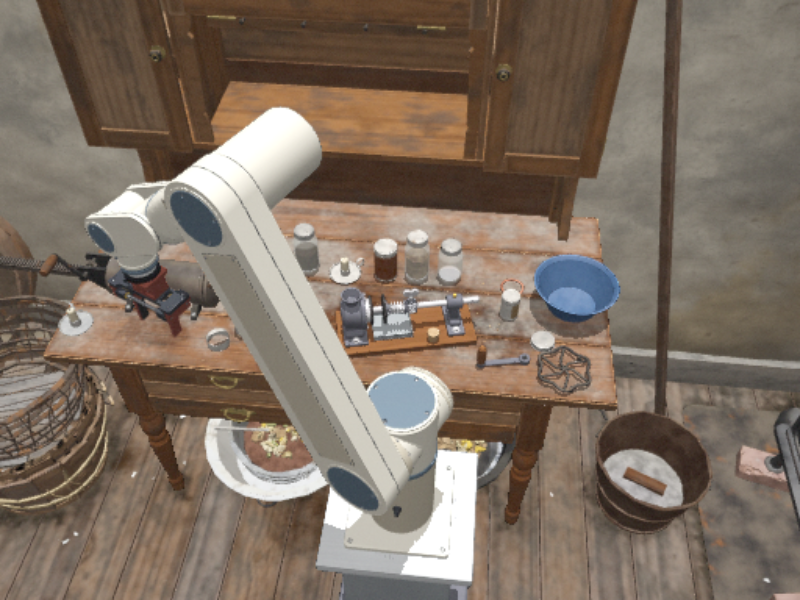

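The top view (800x600) shows the mill's board at about (329,287)-(508,313), the feed cup at (352,317), and the shaft running right to (510,275). The cork is at (456,318), the crank at (540,340), and the wing and collar near (425,297). The side view agrees.

```bash
python3 - <<'E'
from h import *
im=cv2.imread('pics/top0.png'); c=cam('top')
cv2.imwrite('pics/top2.png',cv2.resize(im[150:235,200:340],(800,486),interpolation=cv2.INTER_CUBIC))
s=.64
for nm,u,v,z in [('cup',352,317,151),('shaftend',508,275,88),('wing?',425,297,136),('b1',329,287,18),('b2',490,246,18),('b3',508,313,18),('b4',347,355,18),('cork',456,318,40)]:
    print(nm,onz(c,u*s,v*s,z).round(1))
E
```

```text
cup [463.1 165.3 151. ]
shaftend [ 538.2 -133.3   88. ]
wing? [497.5  30.5 136. ]
b1 [524.9 223.4  18. ]
b2 [ 603.2 -110.9   18. ]
b3 [ 464.1 -144.4   18. ]
b4 [384.2 188.4  18. ]
cork [456.2 -35.2  40. ]
```

View pics/top2.png

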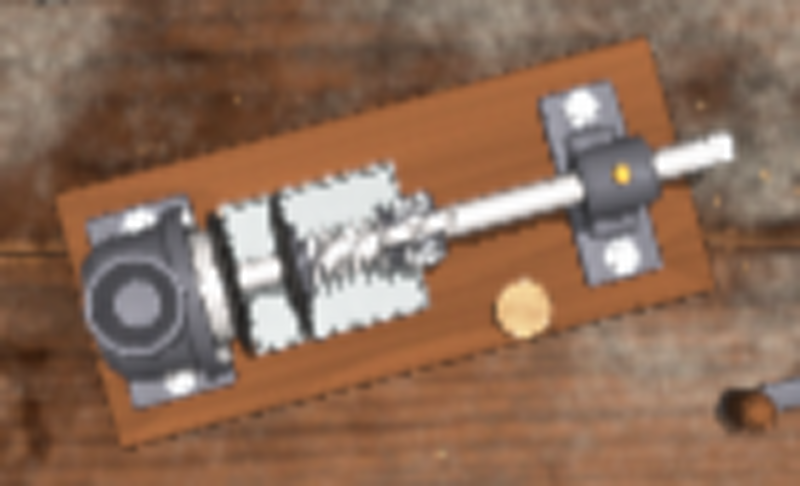

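The enlarged crop shows the blade and collar around (420,225), with the shaft clear and the cork at (523,308). Next I'll plan the move over the mill.

```bash
python3 - <<'E'
from h import *
o=readout.get_obs(); M=R.from_rotvec(o['orientation']).as_matrix()
print(M.round(3)); print('tool y yaw',np.degrees(np.arctan2(M[1,1],M[0,1])))
print('mill x yaw',np.degrees(np.arctan2(78.3,334.3)))
print(np.array(vision.camera_params('wrist')['hand_eye']).round(3))
E
```

```text
[[-0.907  0.421 -0.001]
 [ 0.421  0.907 -0.001]
 [ 0.    -0.001 -1.   ]]
tool y yaw 65.08733023552865
mill x yaw 13.182233282686484
[[  0.     -0.955  -0.295  80.028]
 [  1.      0.     -0.      0.676]
 [  0.     -0.295   0.955 -82.054]
 [  0.      0.      0.      1.   ]]
```

{"method": "servo_tool", "body": {"plan": [[[-1, 0.4, -0.9, 0, 0, 0, 0], [-1, 0.4, -0.9, 0, 0, 0, 0], [-1, 0.4, -0.9, 0, 0, 0, 0], [-1, 0.4, -0.9, 0, 0, 0, 0], [-1, 0.4, -0.9, 0, 0, 0, 0]]]}}

```text
t: 0.57
ee_pos: [343.4, 385.1, 302.5]
orientation: [-0.677, -3.068, 0.001]
ft_force: [0.9, 0.1, 0.0]
width: 87.6
grasp_force: 0.0
```

{"method": "servo_tool", "body": {"plan": [[[-1, 0.38, -0.9, 0, 0, 0, -1], [-1, 0.38, -0.9, 0, 0, 0, -1], [-1, 0.38, -0.9, 0, 0, 0, -1], [-1, 0.38, -0.9, 0, 0, 0, -1], [-1, 0.38, -0.9, 0, 0, 0, -1]]]}}

```text
t: 0.98
ee_pos: [419.4, 205.0, 302.7]
orientation: [-1.331, -2.846, -0.0]
ft_force: [0.8, 0.0, -0.3]
width: 87.8
grasp_force: 0.0
```

{"method": "servo_tool", "body": {"plan": [[[-1, 0.38, -0.9, 0, 0, 0, -1], [-1, 0.38, -0.9, 0, 0, 0, -1], [-1, 0.38, -0.9, 0, 0, 0, -1], [-1, 0.38, -0.9, 0, 0, 0, -1], [-1, 0.38, -0.9, 0, 0, 0, -1]]]}}

```text
t: 1.4
ee_pos: [495.5, 24.9, 302.7]
orientation: [-1.916, -2.49, -0.0]
ft_force: [0.7, 1.2, 0.1]
width: 87.8
grasp_force: 0.0
```

{"method": "servo_tool", "body": {"plan": [[[-1, 0, 0, 0, 0, 0, -0.38], [-1, 0, 0, 0, 0, 0, 0]]]}}

```text
t: 1.57
ee_pos: [495.7, 24.9, 302.4]
orientation: [-1.958, -2.457, 0.0]
ft_force: [-0.7, -0.2, 0.2]
width: 87.9
grasp_force: 0.0
```

```bash
python3 - <<'E'
from h import *
o=readout.get_obs(); print(o['ee_pos'],o['qpos'],o['ft_force'],o['moment'])
im,c=snap('wrist','w1'); np.save('c1.npy',np.array([o['ee_pos'],o['orientation']]))
cv2.imwrite('pics/w1b.png',cv2.resize(im[:,:,::-1],(800,600)))
E
```

```text
[495.69692503  24.85163458 302.44919244] [ 2.61213080e-02  2.34422818e-01  1.90935311e+00 -1.87717541e-05
  9.98084441e-01 -1.98858280e-01] [-0.69836566 -0.2051246   0.22423596] [-0.04554984  0.08361642  0.02080251]
```

View pics/w1b.png

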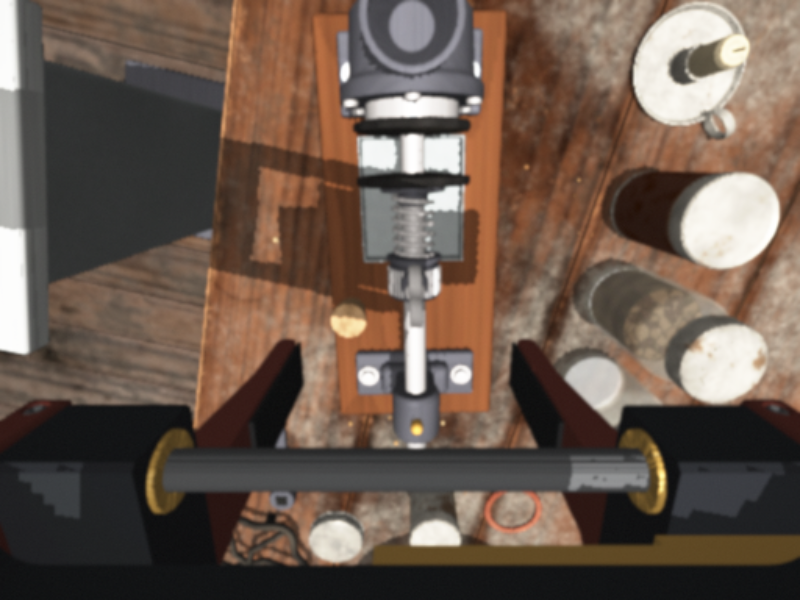

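The wrist view shows the shaft upright at column 413. The running plate is at row 180 and the fixed plate at row 127. The collar with its wing blade is around (415,265-325), and the cork is at (348,320). I'll take a closer second view.

{"method": "servo_tool", "body": {"plan": [[[-1, 0, 0, -0.5, 0, 0, 0], [-1, 0, 0, -0.5, 0, 0, 0], [-1, 0, 0, -0.5, 0, 0, 0], [-1, 0, 0, 0, 0, 0, 0], [-1, 0, 0, 0, 0, 0, 0]]]}}

```text
t: 2.03
ee_pos: [494.3, 27.9, 242.1]
orientation: [-1.947, -2.463, 0.003]
ft_force: [-0.2, 0.3, 0.3]
width: 87.9
grasp_force: 0.0
```

```bash
python3 - <<'E'
from h import *
o=readout.get_obs(); print(o['ee_pos'])
im,c=snap('wrist','w2'); np.save('c2.npy',np.array([o['ee_pos'],o['orientation']]))
a=cv2.imread('pics/w1.png')[140:240,215:315]; b=im[150:250,215:315,::-1]
cv2.imwrite('pics/w12.png',np.hstack([cv2.resize(x,(400,400),interpolation=cv2.INTER_CUBIC) for x in (a,b)]))
E
```

```text
[494.32815906  27.85453468 242.11576984]
```

View pics/w12.png

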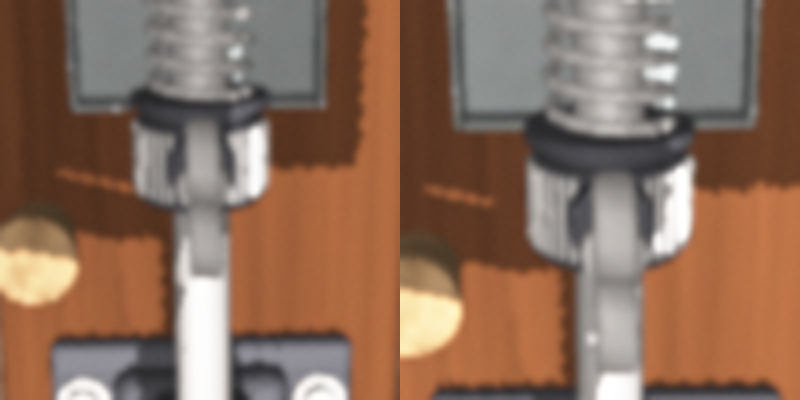

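The left crop shows the blade at columns 183-225, rows 110-272, with its middle near (204,191). In the right crop it spans columns 595-640, rows 172-372, with its middle near (617,273). I'll triangulate from these.

```bash
python3 - <<'E'
from h import *
cs=[]
for k in (1,2):
    p=np.load(f'c{k}.npy'); cs.append(cam('wrist',dict(ee_pos=p[0],orientation=p[1])))
f1=lambda x,y:(215+x/4-.375,140+y/4-.375); f2=lambda x,y:(215+(x-400)/4-.375,150+y/4-.375)
for nm,a,b in [('mid',(204,191),(617,273)),('far end',(208,272),(620,372)),('near end',(202,112),(612,174)),('collar rim L',(134,100),(528,128)),('collar rim R',(268,100),(693,128))]:
    print(nm,tri([ray(cs[0],*f1(*a)),ray(cs[1],*f2(*b))]).round(1), [onz(c,*f(*q),136).round(1)[:2] for c,f,q in ((cs[0],f1,a),(cs[1],f2,b))])
t=cam('top')
# axis: cup and shaft end points in top crop
g=lambda x,y:(200+x*140/800-.4,150+y*85/486-.4)
for nm,q,z in [('cup',(133,303),151),('shaft a',(455,220),88),('shaft b',(565,192),88),('shaft c',(728,147),88)]: print(nm,onz(t,*g(*q),z).round(1))
o=readout.get_obs(); print(o['ee_pos'],o['orientation'],o['t'])
for k,c in enumerate(cs): print([np.round(proj(c,[463,165,151]),1)])
E
```

```text
mid [500.2  35.2 152.3] [array([501.7,  30.4]), array([502.4,  28.5])]
far end [505.9  15.3 149.2] [array([507.4,  10.3]), array([508. ,   8.4])]
near end [495.2  53.  153.7] [array([496.8,  49.2]), array([496.8,  47.4])]
collar rim L [480.9  35.4  77.4] [array([480.6,  48.5]), array([479.9,  52.3])]
collar rim R [519.4  43.4  73.5] [array([511.2,  55.5]), array([509. ,  59.2])]
cup [464.1 172.2 151. ]
shaft a [504.3   6.5  88. ]
shaft b [518.  -52.1  88. ]
shaft c [ 540.2 -139.1   88. ]
[495.09320909  27.72364156 243.03806534] [-1.94870996e+00 -2.46354115e+00  4.80534436e-04] 2.0833
[array([257.1,  16.6])]
[array([259.8, -10.4])]
```

{"method": "servo_tool", "body": {"plan": [[[-1, 0.14, 0.16, 0, 0, 0, 0.2], [-1, 0, 0, -0.4, 0, 0, 0], [-1, 0, 0, -0.55, 0, 0, 0], [-1, 0, 0, 0, 0, 0, 0], [0.3, 0, 0, 0, 0, 0, 0]]]}}

```text
t: 2.5
ee_pos: [501.0, 33.7, 205.1]
orientation: [-1.928, -2.479, 0.001]
ft_force: [-0.1, 0.5, 0.1]
width: 84.3
grasp_force: 0.0
```

{"method": "servo_tool", "body": {"plan": [[[0.3, 0, 0, 0, 0, 0, 0], [0.3, 0, 0, 0, 0, 0, 0], [0.3, 0, 0, 0, 0, 0, 0], [0.3, 0, 0, 0, 0, 0, 0], [0.3, 0, 0, 0, 0, 0, 0]]]}}

```text
t: 2.92
ee_pos: [501.1, 33.2, 205.2]
orientation: [1.93, 2.478, 0.001]
ft_force: [1.2, 1.2, -0.8]
width: 51.1
grasp_force: 0.0
```

```bash
python3 - <<'E'
from h import *
o=readout.get_obs(); print(o['ee_pos'],o['orientation'],o['ft_force'],o['width'],o['t'])
im,c=snap('wrist','w3'); np.save('c3.npy',np.array([o['ee_pos'],o['orientation']]))
cv2.imwrite('pics/w3b.png',cv2.resize(im[130:384,100:440,::-1],(800,598),interpolation=cv2.INTER_CUBIC))
M=R.from_rotvec(o['orientation']).as_matrix(); print(M.round(3), np.degrees(np.arctan2(M[1,1],M[0,1])))
print(proj(c,o['ee_pos']+61*M[:,2]))
E
```

```text
[501.06157948  33.21616464 205.22294666] [1.92972740e+00 2.47817148e+00 9.59849598e-04] [ 1.21288422  1.21578176 -0.83978829] 51.05371786218478 2.9167
[[-0.245  0.97   0.001]
 [ 0.97   0.245  0.   ]
 [-0.     0.001 -1.   ]] 14.184932512274589
[257.44192872 246.40711392]
```

View pics/w3b.png

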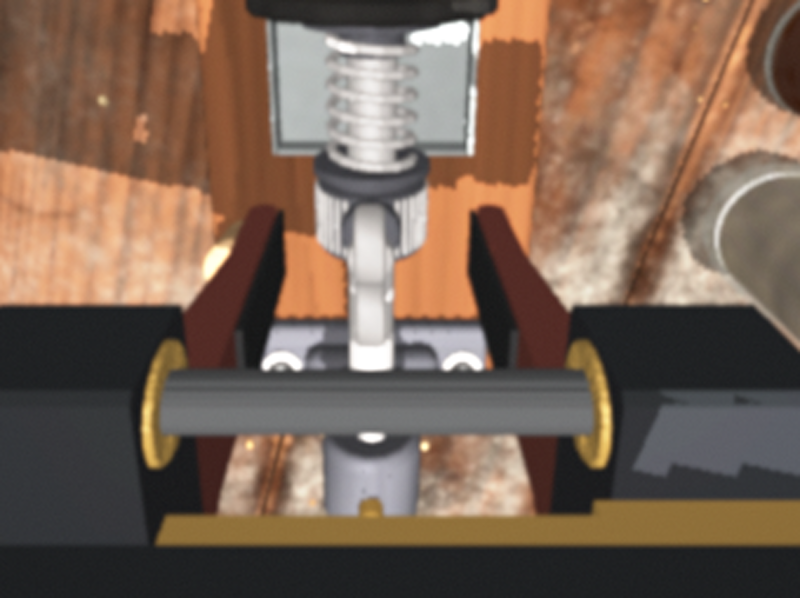

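The close view shows the blade at column 372 and the finger midpoint at column 377, so I need about 1 mm towards image left. The blade's middle row is near 285. I'll correct, lower 7 mm and close.

{"method": "servo_tool", "body": {"plan": [[[0.3, -0.03, -0.005, -0.1, 0, 0, 0], [0.3, 0, 0, -0.08, 0, 0, 0], [0.7, 0, 0, 0, 0, 0, 0], [0.7, 0, 0, 0, 0, 0, 0], [0.7, 0, 0, 0, 0, 0, 0]]]}}

```text
t: 3.38
ee_pos: [499.6, 33.0, 197.3]
orientation: [-1.93, -2.479, 0.0]
ft_force: [-0.5, 0.1, -0.2]
width: 15.2
grasp_force: 0.0
```

{"method": "servo_tool", "body": {"plan": [[[0.75, 0, 0, 0, 0, 0, 0], [0.8, 0, 0, 0, 0, 0, 0], [0.8, 0, 0, 0, 0, 0, 0], [0.85, 0, 0, 0, 0, 0, 0], [0.85, 0, 0, 0, 0, 0, 0]]]}}

```text
t: 3.8
ee_pos: [499.5, 33.0, 197.5]
orientation: [-1.93, -2.479, 0.0]
ft_force: [-0.7, -0.2, 1.5]
width: 7.8
grasp_force: 30.0
```

```bash
python3 - <<'E'
from h import *
o=readout.get_obs(); print(o)
E
```

```text
{'t': 3.8, 'qpos': array([ 4.22931729e-02,  4.02309293e-01,  1.97393272e+00, -1.53078181e-04,
        7.65544484e-01, -2.05513726e-01]), 'qvel': array([ 4.03766154e-05, -2.95003117e-05,  4.72433769e-04, -1.43476510e-03,
       -2.41382177e-03,  5.62868695e-04]), 'joint_torque': array([-1.20667397e-02, -4.48636758e+01, -1.97359872e+01,  1.74482851e-01,
       -2.01392379e-01,  1.13154198e-01]), 'ee_pos': array([499.52994834,  33.02558211, 197.52593218]), 'orientation': array([-1.92968543e+00, -2.47899599e+00,  3.24044328e-04]), 'ft_force': array([-0.72361979, -0.16956057,  1.47698635]), 'moment': array([-0.04277038,  0.17121954,  0.13930657]), 'grasp_force': 29.984183851629496, 'width': 7.800145687552027}
```

{"method": "servo_tool", "body": {"plan": [[[0.85, 0, 0, 0, 0, 0, 0.4], [0.85, 0, 0, 0, 0, 0, 0.4], [0.85, 0, 0, 0, 0, 0, 0.4], [0.85, 0, 0, 0, 0, 0, 0.4], [0.85, 0, 0, 0, 0, 0, 0.4]]]}}

```text
t: 4.22
ee_pos: [499.0, 32.8, 197.5]
orientation: [-1.704, -2.638, 0.002]
ft_force: [-2.9, -1.8, 3.5]
width: 8.0
grasp_force: 30.0
```

```bash
cat > st.py <<'E'
from h import *
o=readout.get_obs(); M=R.from_rotvec(o['orientation']).as_matrix()
a=np.radians(14.2); ey=np.array([-np.sin(a),np.cos(a),0]); ex=np.array([np.cos(a),np.sin(a),0])
d=o['ee_pos']-np.array([499.53,33.03,197.53])
print('t',o['t'],'yaw',np.degrees(np.arctan2(M[1,1],M[0,1])).round(2),'d mill x,y,z',np.round([d@ex,d@ey,d[2]],2),'F mill',np.round([o['ft_force']@ex,o['ft_force']@ey,o['ft_force'][2]],2),'Mom',o['moment'].round(2),'w',round(o['width'],2),round(o['grasp_force'],1))
E
python3 st.py
```

```text
t 4.2167 yaw 24.28 d mill x,y,z [-0.59 -0.05 -0.07] F mill [-3.3  -1.04  3.51] Mom [-0.39  0.6  -0.05] w 8.05 30.0
```

{"method": "servo_tool", "body": {"plan": [[[0.85, 0, 0, 0, 0, 0, 0.6], [0.85, 0, 0, 0, 0, 0, 0.6], [0.85, 0, 0, 0, 0, 0, 0.6], [0.85, 0, 0, 0, 0, 0, 0.6], [0.85, 0, 0, 0, 0, 0, 0.6]]]}}

```text
t: 4.63
ee_pos: [498.2, 32.4, 197.4]
orientation: [-1.343, -2.837, 0.004]
ft_force: [-6.6, -5.6, 7.1]
width: 7.9
grasp_force: 30.0
```

```bash
python3 st.py
```

```text
t 4.6333 yaw 39.35 d mill x,y,z [-1.46 -0.31 -0.14] F mill [-7.79 -3.77  7.08] Mom [-1.14  1.07 -0.1 ] w 7.9 30.0
```

{"method": "servo_tool", "body": {"plan": [[[0.85, 0, 0, 0, 0, 0, 0.6], [0.85, 0, 0, 0, 0, 0, 0.6], [0.85, 0, 0, 0, 0, 0, 0.6], [0.85, 0, 0, 0, 0, 0, 0.6], [0.85, 0, 0, 0, 0, 0, 0.6]]]}}

```text
t: 5.05
ee_pos: [497.5, 31.8, 197.3]
orientation: [-0.96, -2.987, 0.006]
ft_force: [-8.4, -10.6, 9.2]
width: 7.8
grasp_force: 30.0
```

```bash
python3 st.py
```

```text
t 5.05 yaw 54.37 d mill x,y,z [-2.24 -0.73 -0.22] F mill [-10.71  -8.23   9.16] Mom [-1.88  1.38 -0.15] w 7.84 30.0
```

{"method": "servo_tool", "body": {"plan": [[[0.85, 0, 0, 0, 0, 0, 0.6], [0.85, 0, 0, 0, 0, 0, 0.6], [0.85, 0, 0, 0, 0, 0, 0.6], [0.85, 0, 0, 0, 0, 0, 0.2], [0.85, 0, 0, 0, 0, 0, 0]]]}}

```text
t: 5.47
ee_pos: [496.9, 32.4, 197.3]
orientation: [-0.699, -3.057, 0.004]
ft_force: [-10.7, -4.3, 10.8]
width: 7.4
grasp_force: 30.0
```

```bash
python3 st.py
```

```text
t 5.4667 yaw 64.25 d mill x,y,z [-2.69  0.02 -0.23] F mill [-11.43  -1.56  10.8 ] Mom [-0.78  1.69 -0.03] w 7.42 30.0
```

{"method": "servo_tool", "body": {"plan": [[[0.85, -0.04, -0.01, 0, 0, 0, 0], [0.85, -0.03, -0.008, 0, 0, 0, 0], [0.85, 0, 0, 0, 0, 0, 0], [0.85, -0.012, 0.048, 0, 0, 0, 0], [0.85, -0.012, 0.048, 0, 0, 0, 0]]]}}

```text
t: 5.88
ee_pos: [495.4, 36.1, 197.3]
orientation: [-0.702, -3.061, 0.001]
ft_force: [-4.8, -3.1, 3.0]
width: 7.9
grasp_force: 30.0
```

```bash
python3 st.py
```

```text
t 5.8833 yaw 64.18 d mill x,y,z [-3.3   3.96 -0.2 ] F mill [-5.39 -1.83  2.96] Mom [-0.51  0.78 -0.01] w 7.87 30.0
```

{"method": "servo_tool", "body": {"plan": [[[0.85, -0.025, 0.045, 0, 0, 0, 0], [0.85, -0.02, 0.046, 0, 0, 0, 0], [0.85, -0.012, 0.048, 0, 0, 0, 0], [0.85, -0.012, 0.048, 0, 0, 0, 0], [0.85, 0, 0, 0, 0, 0, 0]]]}}

```text
t: 6.3
ee_pos: [493.1, 44.1, 197.4]
orientation: [0.701, 3.062, 0.001]
ft_force: [-1.2, -0.6, -1.9]
width: 7.8
grasp_force: 30.0
```

```bash
python3 st.py; python3 - <<'E'
from h import *
im,c=snap('wrist','w4')
cv2.imwrite('pics/w4b.png',cv2.resize(im[0:300,80:480,::-1],(800,600),interpolation=cv2.INTER_CUBIC))
E
```

```text
t 6.3 yaw 64.2 d mill x,y,z [-3.47 12.34 -0.15] F mill [-1.28 -0.26 -1.85] Mom [ 0.09  0.32 -0.  ] w 7.82 30.0
```

View pics/w4b.png

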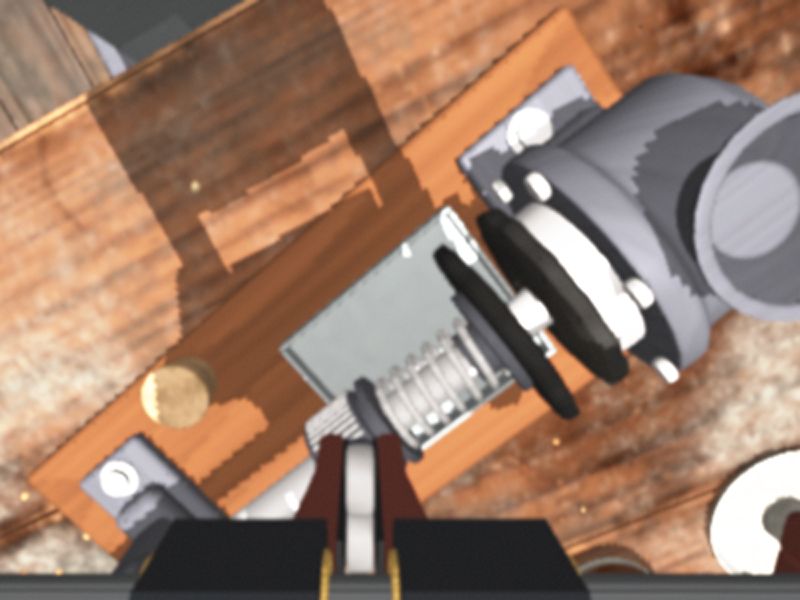

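The view shows the plates still about 10 mm apart, with the running plate at (505,330) and the fixed plate at (555,300). The grip on the blade is good. I'll advance carefully.

{"method": "servo_tool", "body": {"plan": [[[0.85, -0.009, 0.036, 0, 0, 0, 0], [0.85, -0.009, 0.036, 0, 0, 0, 0], [0.85, -0.009, 0.036, 0, 0, 0, 0], [0.85, 0, 0, 0, 0, 0, 0]]]}}

```text
t: 6.68
ee_pos: [492.1, 48.2, 197.4]
orientation: [0.702, 3.062, 0.0]
ft_force: [0.1, -1.2, -3.3]
width: 7.9
grasp_force: 30.0
```

```bash
python3 st.py
```

```text
t 6.6833 yaw 64.19 d mill x,y,z [-3.51 16.53 -0.14] F mill [-0.16 -1.17 -3.29] Mom [-0.04  0.09 -0.02] w 7.92 30.0
```

{"method": "servo_tool", "body": {"plan": [[[0.85, -0.005, 0.02, 0, 0, 0, 0], [0.85, -0.005, 0.02, 0, 0, 0, 0], [0.85, -0.005, 0.02, 0, 0, 0, 0], [0.85, 0, 0, 0, 0, 0, 0]]]}}

```text
t: 7.02
ee_pos: [491.5, 50.5, 197.4]
orientation: [0.702, 3.062, 0.0]
ft_force: [0.8, -0.0, -5.5]
width: 7.7
grasp_force: 30.0
```

```bash
python3 st.py
```

```text
t 7.0167 yaw 64.19 d mill x,y,z [-3.52 18.89 -0.11] F mill [ 0.81 -0.22 -5.47] Mom [-0.14 -0.06  0.04] w 7.74 30.0
```

{"method": "servo_tool", "body": {"plan": [[[0.85, -0.005, 0.02, 0, 0, 0, 0], [0.85, -0.005, 0.02, 0, 0, 0, 0], [0.85, -0.005, 0.02, 0, 0, 0, 0], [0.85, 0, 0, 0, 0, 0, 0]]]}}

```text
t: 7.35
ee_pos: [490.9, 52.7, 197.4]
orientation: [0.701, 3.062, -0.0]
ft_force: [2.0, -2.9, -6.9]
width: 8.0
grasp_force: 30.0
```

```bash
python3 st.py
```

```text
t 7.35 yaw 64.2 d mill x,y,z [-3.5  21.17 -0.12] F mill [ 1.25 -3.32 -6.9 ] Mom [-0.47 -0.26 -0.01] w 7.95 30.0
```

{"method": "servo_tool", "body": {"plan": [[[0.85, -0.005, 0.02, 0, 0, 0, 0], [0.85, -0.005, 0.02, 0, 0, 0, 0], [0.85, -0.005, 0.02, 0, 0, 0, 0], [0.85, 0, 0, 0, 0, 0, 0]]]}}

```text
t: 7.68
ee_pos: [490.5, 54.5, 197.4]
orientation: [0.701, 3.062, -0.002]
ft_force: [3.1, -8.1, -8.1]
width: 7.9
grasp_force: 30.0
```

```bash
python3 st.py
```

```text
t 7.6833 yaw 64.22 d mill x,y,z [-3.5  23.08 -0.09] F mill [ 0.99 -8.61 -8.12] Mom [-1.3  -0.38  0.01] w 7.94 30.0
```

{"method": "servo_tool", "body": {"plan": [[[0.85, -0.003, 0.012, 0, 0, 0, 0], [0.85, -0.003, 0.012, 0, 0, 0, 0], [0.85, 0, 0, 0, 0, 0, 0], [0.85, 0, 0, 0, 0, 0, 0]]]}}

```text
t: 8.02
ee_pos: [490.3, 55.2, 197.4]
orientation: [0.701, 3.061, -0.002]
ft_force: [3.7, -9.1, -8.1]
width: 7.5
grasp_force: 30.0
```

```bash
python3 st.py
```

```text
t 8.0167 yaw 64.22 d mill x,y,z [-3.48 23.74 -0.1 ] F mill [ 1.36 -9.71 -8.09] Mom [-1.71 -0.42  0.02] w 7.46 30.0
```

{"method": "servo_tool", "body": {"plan": [[[0.85, -0.002, 0.01, 0, 0, 0, 0], [0.85, 0, 0, 0, 0, 0, 0], [0.85, 0, 0, 0, 0, 0, 0], [0.85, 0, 0, 0, 0, 0, 0]]]}}

```text
t: 8.35
ee_pos: [490.3, 55.4, 197.4]
orientation: [0.701, 3.061, -0.003]
ft_force: [2.5, -10.4, -8.2]
width: 7.7
grasp_force: 30.0
```

```bash
python3 st.py
```

```text
t 8.35 yaw 64.22 d mill x,y,z [-3.5  23.98 -0.1 ] F mill [ -0.18 -10.72  -8.19] Mom [-1.86 -0.42 -0.1 ] w 7.66 30.0
```

{"method": "servo_tool", "body": {"plan": [[[0.85, 0.0033, 0.005, 0, 0, 0, -0.6], [0.85, 0.0033, 0.005, 0, 0, 0, -0.6], [0.85, 0.0033, 0.005, 0, 0, 0, -0.6], [0.85, 0.0033, 0.005, 0, 0, 0, -0.6], [0.85, 0.0033, 0.005, 0, 0, 0, -0.6]]]}}

```text
t: 8.77
ee_pos: [490.9, 56.5, 197.5]
orientation: [1.098, 2.942, -0.002]
ft_force: [3.1, -10.6, -7.0]
width: 7.8
grasp_force: 30.0
```

```bash
python3 st.py
```

```text
t 8.7667 yaw 49.08 d mill x,y,z [-2.59 24.83 -0.07] F mill [  0.41 -11.05  -6.98] Mom [-1.87 -0.49  0.05] w 7.77 30.0
```

{"method": "servo_tool", "body": {"plan": [[[0.85, 0.0044, 0.004, 0, 0, 0, -0.6], [0.85, 0.0044, 0.004, 0, 0, 0, -0.6], [0.85, 0.0044, 0.004, 0, 0, 0, -0.6], [0.85, 0.0044, 0.004, 0, 0, 0, -0.6], [0.85, 0.0044, 0.004, 0, 0, 0, -0.6]]]}}

```text
t: 9.18
ee_pos: [491.8, 57.3, 197.5]
orientation: [1.472, 2.774, -0.002]
ft_force: [3.2, -10.7, -7.6]
width: 7.9
grasp_force: 30.0
```

```bash
python3 st.py
```

```text
t 9.1833 yaw 34.09 d mill x,y,z [-1.520e+00  2.538e+01 -2.000e-02] F mill [  0.52 -11.18  -7.57] Mom [-1.87 -0.38  0.11] w 7.87 30.0
```

{"method": "servo_tool", "body": {"plan": [[[0.85, 0.0053, 0.0027, 0, 0, 0, -0.6], [0.85, 0.0053, 0.0027, 0, 0, 0, -0.6], [0.85, 0.0053, 0.0027, 0, 0, 0, -0.6], [0.85, 0.0053, 0.0027, 0, 0, 0, -0.6], [0.85, 0.0053, 0.0027, 0, 0, 0, -0.6]]]}}

```text
t: 9.6
ee_pos: [492.9, 57.8, 197.6]
orientation: [1.821, 2.558, -0.002]
ft_force: [1.4, -11.3, -6.5]
width: 7.6
grasp_force: 30.0
```

```bash
python3 st.py
```

```text
t 9.6 yaw 19.1 d mill x,y,z [-0.33 25.68  0.04] F mill [ -1.43 -11.33  -6.45] Mom [-1.86 -0.37  0.14] w 7.62 30.0
```

{"method": "servo_tool", "body": {"plan": [[[0.85, 0.0048, 0.0012, 0, 0, 0, -0.5], [0.85, 0.0048, 0.0012, 0, 0, 0, -0.5], [0.85, 0.0048, 0.0012, 0, 0, 0, -0.5], [0.85, 0.0048, 0.0012, 0, 0, 0, -0.5], [0.85, 0, 0, 0, 0, 0, 0]]]}}

```text
t: 10.02
ee_pos: [493.7, 58.0, 197.6]
orientation: [2.037, 2.389, -0.001]
ft_force: [1.5, -10.1, -5.6]
width: 7.6
grasp_force: 30.0
```

```bash
python3 st.py
```

```text
t 10.0167 yaw 9.1 d mill x,y,z [ 0.46 25.67  0.04] F mill [ -1.03 -10.12  -5.63] Mom [-1.89 -0.37 -0.02] w 7.64 30.0
```

{"method": "servo_tool", "body": {"plan": [[[0.85, 0.003, -0.012, 0, 0, 0, 0], [0.85, 0.003, -0.012, 0, 0, 0, 0], [0.85, 0.003, -0.012, 0, 0, 0, 0], [0.85, 0, 0, 0, 0, 0, 0], [0.85, 0, 0, 0, 0, 0, 0]]]}}

```text
t: 10.43
ee_pos: [493.8, 57.6, 197.6]
orientation: [2.036, 2.392, 0.0]
ft_force: [1.3, -3.6, -4.3]
width: 7.8
grasp_force: 30.0
```

```bash
python3 st.py
```

```text
t 10.4333 yaw 9.19 d mill x,y,z [ 0.45 25.27  0.06] F mill [ 0.39 -3.83 -4.33] Mom [-0.66 -0.17 -0.01] w 7.83 30.0
```

The force fell 6 N while the tool moved only 0.4 mm, so the screw holds. I'll release and rise.

{"method": "servo_tool", "body": {"plan": [[[0.6, 0, 0, 0, 0, 0, 0], [0.4, 0, 0, 0, 0, 0, 0], [0.2, 0, 0, 0, 0, 0, 0], [0.2, 0, 0, 0, 0, 0, 0], [0.2, 0, 0, 0, 0, 0, 0]]]}}

```text
t: 10.85
ee_pos: [493.7, 57.8, 197.7]
orientation: [2.036, 2.392, 0.001]
ft_force: [0.6, -0.7, 0.5]
width: 34.2
grasp_force: 0.0
```

```bash
python3 st.py
```

```text
t 10.85 yaw 9.19 d mill x,y,z [ 0.45 25.41  0.13] F mill [ 0.39 -0.78  0.45] Mom [-0.06  0.03  0.03] w 34.23 0.0
```

{"method": "servo_tool", "body": {"plan": [[[0.2, 0, 0, 0.3, 0, 0, 0], [0.2, 0, 0, 0.6, 0, 0, 0], [0.2, 0, 0, 0.6, 0, 0, 0], [0.2, 0, 0, 0.3, 0, 0, 0], [0.2, 0, 0, 0, 0, 0, 0]]]}}

```text
t: 11.27
ee_pos: [495.1, 57.8, 272.2]
orientation: [2.034, 2.389, 0.006]
ft_force: [-0.1, -0.2, -0.0]
width: 35.0
grasp_force: 0.0
```

```bash
python3 st.py; python3 - <<'E'
from h import *
im,c=snap('wrist','w5')
cv2.imwrite('pics/w5b.png',cv2.resize(im[40:280,110:430,::-1],(800,600),interpolation=cv2.INTER_CUBIC))
E
```

```text
t 11.2667 yaw 9.19 d mill x,y,z [ 1.75 25.13 74.65] F mill [-0.19 -0.19 -0.05] Mom [-0.04  0.02 -0.01] w 34.98 0.0
```

View pics/w5b.png

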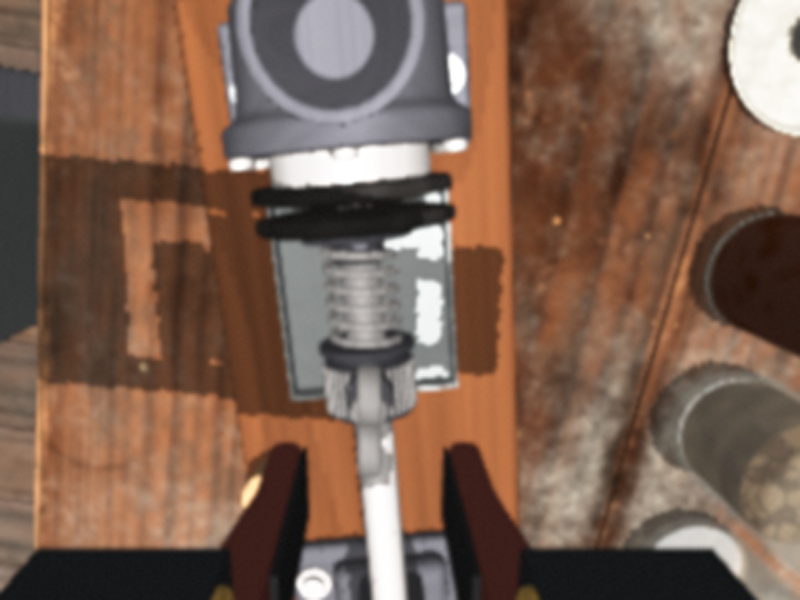

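The plates are together at rows 190-220. The blade at (369,420) stands upright in the picture, about 5° past the shaft line towards tight, and the gripper is clear. Handing in.

```bash
python3 -c "
from workcell import close_job
print(close_job())"
```

```text
the job is handed in; nothing more can be done
None
```

The job is handed in at about 11 s of the 48 s allowed (no verdict came back): the screw is tight again at about -0.09 rad, the plates are pressed together with an estimated 9–10 N (from wrist force and spring travel), and the gripper is clear and touched no bystander that I saw.

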